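# Start the bench timer, then fit and hold the two halves of a stone whale

## Task

The two halves of the stone whale are ready to be bonded: first set the bench timer by pressing its keys fully down, one at a time and letting each come back up, in this order: the large round key, the square key, the long narrow key; leave the small round key alone. Then fit the whale's upper half onto the two dowels of the lower half, head to head, until the joint is closed, and press it down firmly but not hard (about 15 N), finishing while you still hold the pair pressed together: do not let go. Do not disturb the other things on the bench.

Things in the scene. Friction and masses are not known exactly. Their poses are not given: they have to be found in the camera images.
- upper_half: loose upper half of a white stone whale, 0.4 kg, lying right way up on its flat underside. Body 100 (x) x 46 mm (y), sides vertical up to 36 mm, then a rounded back, ridge 49 mm high; blunt head to +x (ends at 68 mm), two flat tail fins to -x (end at -85 mm). Origin at the centre of the underside, z up. Grip it across the 46 mm width, from above, at the middle
- upper_head (a point): mouth of the wide hole in the upper half's underside, 32 mm from its origin towards the head. Two round blind holes, 18 mm deep with 2 mm chamfers, lie on the line y = 0 of the underside: a wide one, 16 mm across, at x = +32 mm, and a narrow one, 12 mm across, at x = -32 mm (tail end)
- lower_half: lower half of the whale, white stone 100 x 46 mm (x, y), with a short round chin at its head end (+x), held by two low cleats on a wooden block 150 x 100 x 20 mm screwed to the bench: it cannot move. Origin at the centre of the block's underside, z up. Its flat joint face is 46 mm above the bench and carries two upright dowels; the upper half fits them one way round only
- joint_face (a point): centre of the lower half's flat joint face, 46 mm above the bench, axes as the lower half's (x to the head end, z up). Fitted, the upper half's origin lies on it with its x axis along this x
- lower_head (a point): foot of the thick dowel, at the level of the joint face. The two wooden dowels stand 14 mm above the joint face, tips tapered over the last 3 mm, on its line y = 0: a thick one, 14 mm, at x = +32 mm (head end), and a thin one, 10 mm, at x = -32 mm (tail end)
- timer: bench timer, a grey plastic case 124 x 124 x 30 mm fixed to the bench, with four pale spring keys on top in a two by two square, 54 mm apart; which key is in which corner differs from start to start. Origin at the centre of its underside; the keys are turned with the case
- round_key_top (a point): centre of the top of the large round key (26 mm across). It stands 12 mm above the top of the timer case, its top 42 mm above the bench.
- square_key_top (a point): centre of the top of the square key (22 x 22 mm). It stands 12 mm above the top of the timer case, its top 42 mm above the bench.
- bar_key_top (a point): centre of the top of the long narrow key (13 x 36 mm, long along the case's y). It stands 12 mm above the top of the timer case, its top 42 mm above the bench.
- stud_key_top (a point): centre of the top of the small round key (12 mm across), not to be pressed. It stands 12 mm above the top of the timer case, its top 42 mm above the bench.
- round_key (a joint): travel of that key in m: 0 up, 0.005 fully down; the spring needs 1.5 N to start and 5 N to go fully down, and it springs back when let go
- square_key (a joint): travel of that key in m: 0 up, 0.005 fully down; the spring needs 1.5 N to start and 5 N to go fully down, and it springs back when let go
- bar_key (a joint): travel of that key in m: 0 up, 0.005 fully down; the spring needs 1.5 N to start and 5 N to go fully down, and it springs back when let go
- stud_key (a joint): travel of that key in m: 0 up, 0.005 fully down; the spring needs 1.5 N to start and 5 N to go fully down, and it springs back when let go
- figure_a: bystander: turned white figure with a ball head, 30 mm across the foot, 76 mm tall, standing; origin under its foot
- figure_b: bystander: turned white figure with a pointed head, 30 mm across the foot, 84 mm tall, standing; origin under its foot
- offcut: bystander: stone offcut 55 x 40 x 30 mm; origin under its centre
- wax_tin: bystander: closed tin, 66 mm across, 50 mm tall; origin under its centre
- rasp: bystander: thin steel tool with a dark wooden handle, 190 mm, lying
- brush: bystander: brush, 180 mm, lying
- mallet: bystander: hammer, 240 mm, lying at the robot's right

How it is judged:
By the outcome, as a careful person would: the job done as asked, in the order asked, and still so for the second after the job is handed in, while the arm keeps its last pose, push and grip.
It also fails if it takes over 58 s, if anything falls off the work surface, if the arm or the gripper's body presses on something with over 40 N, if the wrist force passes 120 N, or if a joint passes its speed limit or range.

## Robot

A 7-joint arm with a two-finger parallel gripper is mounted at the origin on the work surface. World frame = base frame: x ahead of the robot, y to its left, z up, the work surface at z = 0. Lengths are in m, angles in rad, forces in N, time in s.
With the tool pointing down it reaches from about 0.35 to 0.9 m from the base axis. Payload 8.1 kg.
Tool frame: the origin (TCP) lies midway between the tips of the shut fingers; the grasp point (between the pads) lies 19 mm behind it; z points along the fingers, y is the line along which they close (so a half turn about z gives the same grasp; the last joint's range is limited). The gripper opens to 85 mm and grips with 20 to 120 N. Pads are 22 mm wide; open, the fingers measure 114 mm over their backs; the gripper's body (76 mm by 85 mm) begins 54 mm behind the grasp point. The pads swing forward as they close: fully open they stand 13 mm farther back than shut.
Start: joints at [1.2, 0.434, 0.025, 1.573, -0.012, 1.134, -0.075], TCP at [0.165, -0.603, 0.231] pointing down, gripper open.
Joint ranges: [-2.62, 2.62], [-0.44, 2.09], [-1.27, 1.32], [0.08, 2.57], [-1.32, 4.46], [0.12, 2], [-2.74, 2.74]. Speed limits (rad/s): [2.22, 2.22, 3.01, 3.01, 3.14, 3.14, 3.14].

## Interface

Orientations are given as a rotation vector (axis times angle).
In Python, from bench import manip, camrig, sensors gives the robot as it stands (manip), with the cameras (camrig) and the readings (sensors).
- The arm moves only by the tool shift_gripper, called after ">>>" by a JSON object that holds its "api" and its "payload". Schema: {"type":"object","properties":{"plan":{"type":"array","items":{"type":"array","items":{"type":"array","items":{"type":"number"},"minItems":4,"maxItems":4},"minItems":1,"maxItems":8},"minItems":1,"maxItems":1},"finger_gap":{"type":"number"},"grip_n":{"type":"number"},"only":{"type":"string"},"quiet":{"type":"boolean"},"lines":{"type":"string"}},"required":["plan"],"additionalProperties":false}. plan is a list that holds a single list of rows (three levels of brackets), with 1 to 8 rows, each of 4 numbers: dx, dy, dz in parts of the range, where 1.0 means 0.6 m, then a turn about the tool's z in fractions of the full range, 1 being pi rad; each row is the pose to reach, as a shift and turn from the pose commanded when the call began, along the tool's axes at that moment; what a row does not reach only later rows make up. A row lasts 1/8 s, in which the tool goes at most 0.0625 m and 0.188 rad, less where a joint would pass 70% of its speed; a pose out of reach is approached as far as the arm can. finger_gap is the finger opening in m, set as the call begins (left out keeps the last). The fingers move at their own pace and stop on an object; grip_n is the grip in N (left out, the last holds). Time passes only in rows, so rows that do not move let the fingers close. The tool returns the time, the measured TCP pose, the force, the opening and the grip force at its end. only (a regular expression) keeps the lines of the reply that match it, lines (a string "A,B") keeps lines A to B, and quiet returns only ok. Shift and turn numbers lie between -1 and 1, and a call with a number outside is refused. Input that does not fit is refused with a message, and nothing moves.
- sensors.state(): the state, without advancing time (a new reading comes with each control period).
- camrig.capture(name): name is "scene" or "top"; returns the picture (384x512x3 uint8, red, green, blue); there is no depth.
- camrig.camera_info(name): a dict with "K" (3x3 intrinsics, pixels), "distortion" ([k1, k2, p1, p2, k3] as OpenCV has them; the pictures are not rectified), "R" (3x3) and "t" (3): a world point X has camera coordinates R X + t. Camera axes: x right, y down, z forward; pixel columns grow to the right and rows downward; lengths in m; the calibration is good to about 2 mm. A picture is of the moment at which its call begins. camera_info takes no time and is no camera call.
- manip.job_done(): hands the job in; it is judged then, once.
The state is a dict: "time_s": time; "joint_pos": joint angles; "dq": joint speeds; "effort": joint torques, N m; "tcp_pos": TCP position; "tool_rot": TCP orientation; "ft_force": force on the tool from outside, world axes, zero at the start; "wrist_torque": the same for the moment, N m; "gripper_width": finger opening in m; "grip_force": force on a finger pad.
Only numpy, scipy, OpenCV 4.12 (cv2) and the standard library are available. Lean on these libraries where they do the work, as an engineer would, in place of code of your own. Each camera call takes 0.05 s, during which the arm holds its last target. There are 200 camera calls.

## Working session

There is one attempt and no reset: what is moved stays moved. The work goes in short steps, Python scripts to look and compute and a tool call to move; the robot and the scene stay as the last step left them, time stands still between calls to the robot, and variables do not carry over. Pictures are saved under pics/ and viewed, at most 10 in all, crops included, and the job is handed in when it is done.

```bash
ls; mkdir -p pics
```

Run:
```python
from bench import manip, camrig, sensors
import cv2
for n in("scene","top"):
    im=camrig.capture(n); cv2.imwrite(f"pics/{n}0.png",im[...,::-1])
    c=camrig.camera_info(n); print(n,c)
print(sensors.state())
```

```text
bench.py
pics
scene {'K': array([[399.05216208,   0.        , 251.23729642],
       [  0.        , 399.05216208, 183.05771378],
       [  0.        ,   0.        ,   1.        ]]), 'distortion': array([-0.10829775,  0.        ,  0.        ,  0.        ,  0.        ]), 'R': array([[ 0.55784551,  0.82970224,  0.02006425],
       [ 0.52091865, -0.33121159, -0.78672908],
       [-0.64610537,  0.44932513, -0.61697226]]), 't': array([-0.23090857, -0.26556327,  1.5046869 ])}
top {'K': array([[358.94475879,   0.        , 256.663175  ],
       [  0.        , 358.94475879, 195.84347646],
       [  0.        ,   0.        ,   1.        ]]), 'distortion': array([0.00142305, 0.        , 0.        , 0.        , 0.        ]), 'R': array([[ 0.01386605, -0.9998119 ,  0.0135606 ],
       [-0.98162342, -0.0161927 , -0.1901401 ],
       [ 0.19032392, -0.01067491, -0.98166331]]), 't': array([-0.08237251,  0.52760635,  0.94428839])}
{'time_s': 0.1, 'joint_pos': array([ 1.20039742,  0.43516763,  0.02500422,  1.57399413, -0.01158361,
        1.13401329, -0.07509075]), 'dq': array([ 0.00106142, -0.00305229, -0.00139289, -0.00150343, -0.0005304 ,
       -0.00087764, -0.00095981]), 'effort': array([ 3.30193528e-03, -6.71749449e+01,  1.02817409e+00, -3.16902137e+01,
        1.57785468e-02,  7.23523612e-03,  3.05858055e-05]), 'tcp_pos': array([ 0.16518851, -0.6023071 ,  0.23060055]), 'tool_rot': array([-3.11210614e+00, -4.19089586e-01,  5.46189457e-04]), 'ft_force': array([-0.05356781, -0.11387002,  0.35526037]), 'wrist_torque': array([ 0.01820553,  0.02166139, -0.00572971]), 'grip_force': 0.0, 'gripper_width': 0.08556113106817366}
```

View pics/scene0.png

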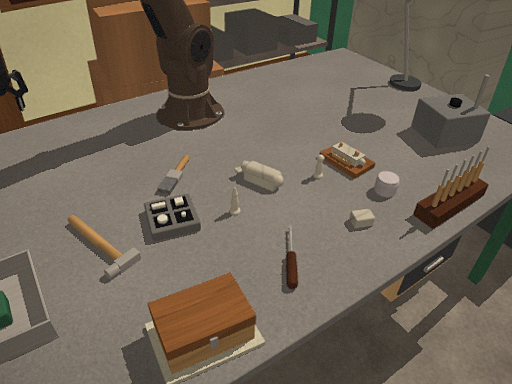

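View pics/top0.png

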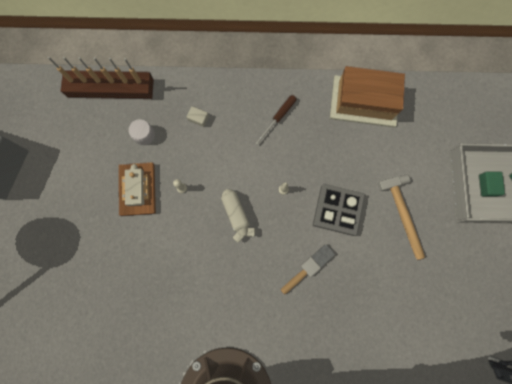

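The scene view shows the timer at (172,215), the upper half at (262,176), the lower half on its block at (348,158). In the top view they are at (340,210), (236,213) and (137,189). I'll zoom in on each.

Create h.py:
```python
import numpy as np,cv2
from bench import manip, camrig, sensors
C={n:camrig.camera_info(n) for n in("scene","top")}
def ray(n,p):
    c=C[n];u=cv2.undistortPoints(np.array([[p]],float),c["K"],np.array(c["distortion"]))[0,0]
    R=c["R"];o=-R.T@c["t"];d=R.T@np.array([u[0],u[1],1]);return o,d
def atz(n,p,z):
    o,d=ray(n,p);return o+d*(z-o[2])/d[2]
def tri(ps,pt):
    o1,d1=ray("scene",ps);o2,d2=ray("top",pt)
    s=np.linalg.lstsq(np.c_[d1,-d2],o2-o1,rcond=None)[0]
    a,b=o1+s[0]*d1,o2+s[1]*d2;return (a+b)/2,np.linalg.norm(a-b)
def proj(n,X):
    c=C[n];return cv2.projectPoints(np.array(X,float).reshape(-1,3),cv2.Rodrigues(c["R"])[0],c["t"],c["K"],np.array(c["distortion"]))[0][:,0]
def tile(im,x0,y0,w,h,s):
    t=cv2.resize(im[y0:y0+h,x0:x0+w],None,fx=s,fy=s,interpolation=cv2.INTER_CUBIC)[...,::-1].copy()
    for k in range(0,w,10): cv2.putText(t,str(x0+k),(k*s,8),0,.3,(0,255,255));cv2.line(t,(k*s,9),(k*s,13),(0,255,255))
    for k in range(10,h,10): cv2.putText(t,str(y0+k),(0,k*s+4),0,.3,(0,255,255));cv2.line(t,(20,k*s),(24,k*s),(0,255,255))
    return t
```

Run:
```python
from h import *
a=cv2.imread("pics/top0.png")[...,::-1];b=cv2.imread("pics/scene0.png")[...,::-1]
m=np.vstack([np.hstack([tile(a,310,180,66,66,4),tile(a,205,182,66,66,4),tile(a,105,155,66,66,4)]),
 np.hstack([tile(b,140,184,66,66,4),tile(b,228,142,66,66,4),tile(b,315,125,66,66,4)])])
cv2.imwrite("pics/m1.png",m)
```

```text
(no output)
```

View pics/m1.png

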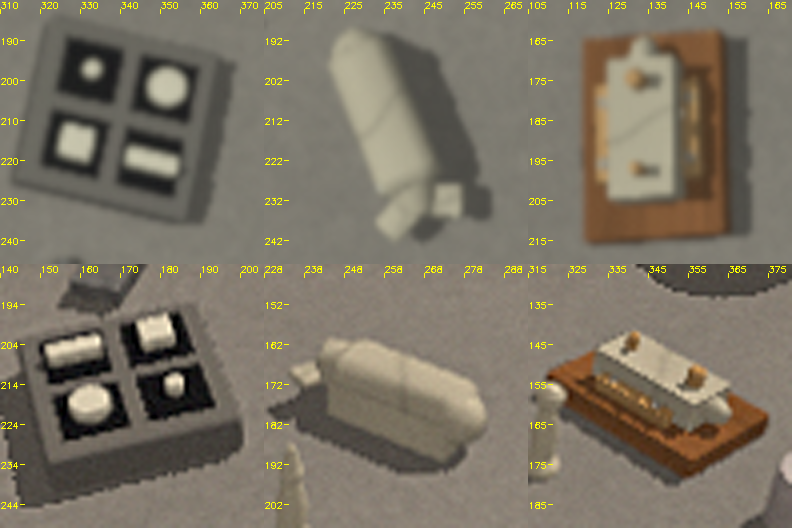

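The montage shows the keys clearly. In the top view: round (351,201), square (329,215), bar (348,220), stud (333,197). The thick dowel is at (131,174), towards the chin, and the thin one at (132,197). The upper half's head is up-left at (227,189), its tail fins at (245,231).

Run:
```python
from h import *
np.set_printoptions(precision=4,suppress=True)
P=dict(round=((162.1,216.6),(351.1,201.4),.042),square=((178.6,198.9),(328.6,214.9),.042),bar=((157.9,203.8),(347.6,219.9),.042),stud=((183.1,211.9),(332.6,196.6),.042),
 thick=((356.9,151.6),(131.1,174.1),.06),thin=((340.6,142.6),(132.1,196.6),.06))
for k,(s,t,z) in P.items():
    print(k,*tri(s,t),atz("scene",s,z)[:2],atz("top",t,z)[:2])
# whale body mask
for n,(x,y,w,h) in dict(top=(205,182,66,66),scene=(228,142,66,66)).items():
    im=cv2.imread(f"pics/{n}0.png")[y:y+h,x:x+w].astype(int)
    b,g,r=im[...,0],im[...,1],im[...,2]
    print(n,[ (int(v[0]),int(v[1]),int(v[2])) for v in (im[30,28] if n=="top" else im[28,30],im[5,60],im[35,45] )])
    m=((r-b)>12).astype(np.uint8)*255
    print(m.sum()//255); cv2.imwrite(f"pics/mask_{n}.png",m)
```

```text
round [ 0.5189 -0.3395  0.0424] 0.000838715836113829 [ 0.5182 -0.3397] [ 0.5191 -0.3392]
square [ 0.4797 -0.2751  0.043 ] 0.0004322804156225031 [ 0.4785 -0.2748] [ 0.4799 -0.2751]
bar [ 0.4667 -0.3282  0.0411] 0.0009171144427196366 [ 0.4674 -0.3289] [ 0.4668 -0.3275]
stud [ 0.5317 -0.2876  0.0428] 0.0004780872798409466 [ 0.5307 -0.2875] [ 0.5319 -0.2876]
thick [0.5839 0.2757 0.0558] 0.0005649955853567832 [0.588  0.2708] [0.5826 0.274 ]
thin [0.5201 0.2676 0.0568] 0.0005591318061553816 [0.5237 0.2638] [0.5194 0.2662]
top [(139, 161, 165), (114, 124, 127), (72, 77, 79)]
2802
scene [(128, 151, 162), (117, 130, 139), (111, 132, 143)]
4131
```

Run:
```python
from h import *
a=cv2.imread("pics/top0.png")[...,::-1];b=cv2.imread("pics/scene0.png")[...,::-1]
cv2.imwrite("pics/low.png",np.hstack([tile(a,115,160,44,60,9),tile(b,319,136,44,60,9)]))
cv2.imwrite("pics/up.png",np.hstack([tile(a,215,187,44,60,9),tile(b,235,145,44,60,9)]))
```

```text
(no output)
```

View pics/low.png

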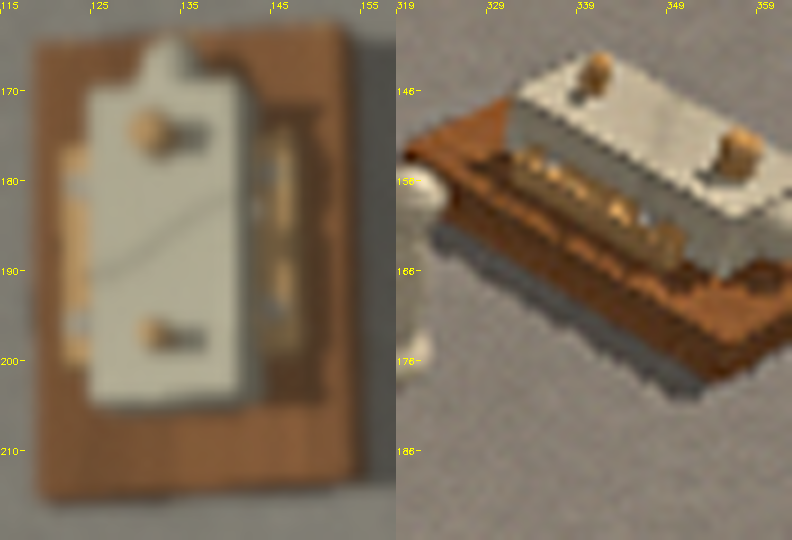

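View pics/up.png

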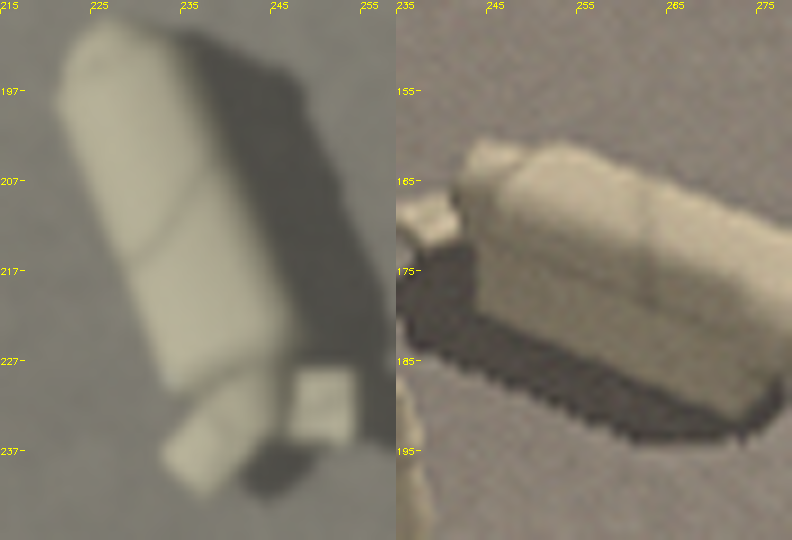

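Lower picture: joint face corners in the top view are tile (88,88), (236,79), (240,402) and (90,402), with dowel tops at (148,130) and (148,329). Upper picture: the bottom edge in the scene view runs from tile (79,312) to (344,418), and the left rim in the top view from (62,120) to (165,383). Next step is fitting poses to these.

Create fit.py:
```python
from h import *
from scipy.optimize import least_squares
np.set_printoptions(precision=4,suppress=True)
def px(o,t): return (np.array(t)+.5)/9-.5+o
def W(p,X): 
    x,y,a,dz=p;c,s=np.cos(a),np.sin(a);return np.array([x+c*X[0]-s*X[1],y+s*X[0]+c*X[1],X[2]+dz])
T,S=(115,160),(319,136)
low=[("top",T,(88,88),(50,23,46)),("top",T,(236,79),(50,-23,46)),("top",T,(240,402),(-50,-23,46)),("top",T,(90,402),(-50,23,46)),
("top",T,(148,130),(32,0,60)),("top",T,(148,329),(-32,0,60)),
("top",T,(38,40),(75,50,20)),("top",T,(345,28),(75,-50,20)),("top",T,(352,482),(-75,-50,20)),("top",T,(42,500),(-75,50,20)),
("scene",S,(346,133),(32,0,60)),("scene",S,(202,60),(-32,0,60)),("scene",S,(116,97),(-50,-23,46)),("scene",S,(339,220),(50,-23,46)),("scene",S,(5,158),(-75,-50,20)),("scene",S,(339,350),(75,-50,20))]
T2,S2=(215,187),(235,145)
up=[("scene",S2,(79,312),(-50,-23,0)),("scene",S2,(344,418),(50,-23,0)),("top",T2,(165,383),(-50,23,36)),("top",T2,(62,120),(None,23,36)),("top",T2,(115,255),(None,23,36))]
def run(pts,p0,nz):
    n=[i for i,q in enumerate(pts) if q[3][0] is None]
    def f(v):
        p=np.r_[v[:3],v[3] if nz else 0];r=[];k=4
        for c,o,t,X in pts:
            X=np.array([0 if X[0] is None else X[0],X[1],X[2]],float)/1000
            if pts and (c,o,t) in [pts[i][:3] for i in n]: X[0]=v[k];k+=1
            r.append(proj(c,W(p,X))[0]-px(o,t))
        return np.ravel(r)
    s=least_squares(f,np.r_[p0,0,np.full(len(n),.02)],loss="soft_l1");print(s.x);print(f(s.x).reshape(-1,2).round(2).tolist())
if __name__=="__main__":
    for z in(0,1): run(low,[.55,.27,.05],z);run(up,[.5,0,.35],z)
```

```bash
python3 fit.py
```

```text
[0.5522 0.2714 0.0915 0.    ]
[[0.01, -0.08], [0.02, -0.25], [0.18, -1.25], [0.08, -0.02], [0.01, -0.39], [0.28, 0.14], [-0.77, -0.05], [-0.16, -1.16], [0.28, -0.58], [-0.96, 0.08], [-0.21, 0.31], [-0.08, -0.53], [-0.24, -1.0], [-0.39, -0.34], [-0.46, -1.59], [-1.12, -0.75]]
[ 0.4909 -0.0125  0.3986 -0.0386  0.0397 -0.0061]
[[0.56, -0.06], [-0.04, 0.27], [0.22, 0.39], [0.03, -0.01], [0.03, -0.01]]
[ 0.5522  0.2726  0.0895 -0.0032]
[[0.03, 0.17], [-0.02, 0.04], [0.07, -1.07], [0.02, 0.13], [-0.01, -0.14], [0.21, 0.33], [-0.72, 0.19], [-0.22, -0.85], [0.11, -0.41], [-1.02, 0.17], [-0.13, 1.09], [0.06, 0.23], [-0.09, -0.27], [-0.32, 0.42], [-0.29, -0.89], [-1.08, -0.01]]
[ 0.4911 -0.0126  0.3992  0.0007  0.0394 -0.0063]
[[0.57, -0.18], [-0.0, 0.13], [0.25, 0.31], [0.07, -0.03], [0.08, -0.03]]
```

Create go.py:
```python
import sys,numpy as np
from scipy.spatial.transform import Rotation as R
from bench import manip, camrig, sensors
s=sensors.state();M=R.from_rotvec(s["tool_rot"]).as_matrix()
t=np.array([float(v) for v in sys.argv[1:4]])
print("tool shift",(M.T@(t-s["tcp_pos"])).round(4),"tcp",s["tcp_pos"].round(4),"yaw",round(np.arctan2(M[1,0],M[0,0]),4),"z",M[:,2].round(4),"F",s["ft_force"].round(2),s["time_s"])
if len(sys.argv)>4: print("turn",round(-(float(sys.argv[4])-np.arctan2(M[1,0],M[0,0])),4))
```

```bash
python3 go.py .5189 -.3395 .10
```

```text
tool shift [ 0.4107 -0.1597  0.1308] tcp [ 0.1652 -0.6023  0.2306] yaw 0.2677 z [-5.0e-04  1.3e-03 -1.0e+00] F [-0.05 -0.11  0.36] 0.1
```

Careful with the scale: shifts go in shares of 0.6 m and turns go in shares of pi rad. That gives: 0.4107 m / 0.6 = 0.6845, 0.38 m / 0.6 = 0.6333.

>>> {"api": "shift_gripper", "payload": {"plan": [[[0.0917,-0.0333,0.0167,0],[0.1833,-0.0667,0.0333,0],[0.275,-0.1,0.05,0],[0.3667,-0.1417,0.0833,0],[0.4583,-0.175,0.1167,0],[0.55,-0.2117,0.15,0],[0.6333,-0.245,0.1917,0],[0.6845,-0.2662,0.2167,0]]], "finger_gap": 0}}

```text
time_s: 1.1
tcp_pos: [0.521, -0.3368, 0.0997]
tool_rot: [-3.111, -0.424, 0.001]
ft_force: [-0.8, 0.1, 0.0]
gripper_width: 0.0001
grip_force: 0.0
```

```bash
python3 go.py .5189 -.3395 .05
```

```text
tool shift [-0.0028  0.0021  0.0497] tcp [ 0.521  -0.3368  0.0997] yaw 0.2709 z [-9.0e-04  1.9e-03 -1.0e+00] F [-0.82  0.09  0.02] 1.1
```

Converted, 0.045 m / 0.6 = 0.075, 0.025 m / 0.6 = 0.0417.

>>> {"api": "shift_gripper", "payload": {"plan": [[[0,0,0.0417,0],[0,0,0.075,0],[0,0,0.075,0],[0,0,0.075,0]]]}}

```text
time_s: 1.6
tcp_pos: [0.5194, -0.3404, 0.0569]
tool_rot: [3.113, 0.419, 0.001]
ft_force: [0.5, -0.6, 0.1]
gripper_width: 0.0
grip_force: 0.0
```

```bash
python3 go.py .5189 -.3395 .036
```

Run:
```python
from h import *
a=camrig.capture("top");b=camrig.capture("scene")
cv2.imwrite("pics/p1.png",np.hstack([tile(a,305,175,66,66,6),tile(b,138,170,66,66,6)]))
```

```text
tool shift [-0.0003 -0.001   0.0209] tcp [ 0.5194 -0.3404  0.0569] yaw 0.2675 z [ 5.e-04 -3.e-04 -1.e+00] F [ 0.45 -0.57  0.13] 1.6
```

View pics/p1.png

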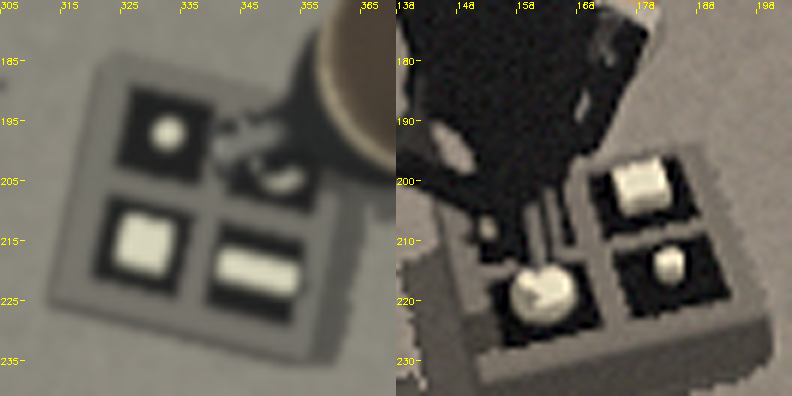

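Finger tips sit just over the round key (scene ≈(162,216)), clear of the other three.

Converted, 0.02 m / 0.6 = 0.0333, 0.017 m / 0.6 = 0.0283.

>>> {"api": "shift_gripper", "payload": {"plan": [[[0,0,0.02,0],[0,0,0.0283,0],[0,0,0.0333,0],[0,0,0.0333,0]]]}}

```text
time_s: 2.2
tcp_pos: [0.5192, -0.3402, 0.0371]
tool_rot: [3.113, 0.419, 0.0]
ft_force: [-3.5, 2.1, 11.2]
gripper_width: 0.0001
grip_force: 5.4
```

>>> {"api": "shift_gripper", "payload": {"plan": [[[0,0,0.0017,0],[0,0,0.0017,0]]]}}

```text
time_s: 2.45
tcp_pos: [0.5192, -0.3402, 0.0369]
tool_rot: [3.113, 0.419, 0.001]
ft_force: [-5.5, 2.3, 20.0]
gripper_width: -0.0004
grip_force: 9.7
```

Converted, -0.03 m / 0.6 = -0.05, -0.012 m / 0.6 = -0.02.

>>> {"api": "shift_gripper", "payload": {"plan": [[[0,0,-0.02,0],[0,0,-0.05,0],[0,0,-0.05,0]]]}}

```text
time_s: 2.82
tcp_pos: [0.5201, -0.3406, 0.067]
tool_rot: [3.112, 0.419, 0.003]
ft_force: [-0.4, -0.2, 0.4]
gripper_width: 0.0001
grip_force: 0.0
```

```bash
python3 go.py .4795 -.2750 .05
```

```text
tool shift [-0.0219 -0.0741  0.0168] tcp [ 0.5201 -0.3406  0.067 ] yaw 0.2676 z [ 0.0024 -0.0013 -1.    ] F [-0.37 -0.15  0.41] 2.825
```

Converted, -0.074 m / 0.6 = -0.1233, -0.037 m / 0.6 = -0.0617.

>>> {"api": "shift_gripper", "payload": {"plan": [[[-0.0183,-0.0617,0,0],[-0.0367,-0.1233,0,0],[-0.0367,-0.1233,0.0167,0],[-0.0367,-0.1233,0.025,0],[-0.0367,-0.1233,0.025,0]]]}}

```text
time_s: 3.45
tcp_pos: [0.4785, -0.2754, 0.0497]
tool_rot: [3.114, 0.418, -0.001]
ft_force: [0.0, -0.4, -0.6]
gripper_width: 0.0001
grip_force: 0.0
```

```bash
python3 go.py .4795 -.2750 .036
```

```text
tool shift [ 0.0011 -0.0001  0.0137] tcp [ 0.4785 -0.2754  0.0497] yaw 0.2668 z [-6.e-04 -1.e-04 -1.e+00] F [ 0.02 -0.41 -0.63] 3.45
```

Converted, 0.015 m / 0.6 = 0.025, 0.012 m / 0.6 = 0.02.

>>> {"api": "shift_gripper", "payload": {"plan": [[[0.0017,0,0.0133,0],[0.0017,0,0.02,0],[0.0017,0,0.025,0],[0.0017,0,0.025,0],[0.0017,0,0.025,0]]]}}

```text
time_s: 4.08
tcp_pos: [0.4801, -0.275, 0.0369]
tool_rot: [3.112, 0.418, 0.002]
ft_force: [-3.4, 0.6, 20.0]
gripper_width: 0.0002
grip_force: 10.0
```

>>> {"api": "shift_gripper", "payload": {"plan": [[[0,0,-0.02,0],[0,0,-0.0467,0],[0,0,-0.0467,0]]]}}

```text
time_s: 4.45
tcp_pos: [0.4801, -0.2746, 0.0646]
tool_rot: [3.112, 0.419, 0.003]
ft_force: [0.6, 1.0, 0.1]
gripper_width: 0.0001
grip_force: 0.0
```

```bash
python3 go.py .4667 -.3282 .05
```

```text
tool shift [-0.0272  0.0481  0.0146] tcp [ 0.4801 -0.2746  0.0646] yaw 0.2678 z [ 1.9e-03 -9.0e-04 -1.0e+00] F [0.63 0.95 0.07] 4.45
```

Converted, 0.048 m / 0.6 = 0.08, -0.0272 m / 0.6 = -0.0453.

>>> {"api": "shift_gripper", "payload": {"plan": [[[-0.0453,0.08,0,0],[-0.0453,0.08,0.0167,0],[-0.0453,0.08,0.0217,0],[-0.0453,0.08,0.0217,0]]]}}

```text
time_s: 4.95
tcp_pos: [0.4659, -0.3263, 0.0498]
tool_rot: [-3.112, -0.421, 0.001]
ft_force: [-0.1, -0.8, -0.0]
gripper_width: 0.0001
grip_force: 0.0
```

```bash
python3 go.py .4667 -.3282 .036
```

```text
tool shift [0.0002 0.002  0.0138] tcp [ 0.4659 -0.3263  0.0498] yaw 0.2693 z [-7.0e-04  1.2e-03 -1.0e+00] F [-0.11 -0.79 -0.03] 4.95
```

Converted, 0.015 m / 0.6 = 0.025, 0.012 m / 0.6 = 0.02.

>>> {"api": "shift_gripper", "payload": {"plan": [[[0,0.0017,0.0133,0],[0,0.0017,0.02,0],[0,0.0017,0.025,0],[0,0.0017,0.025,0],[0,0.0017,0.025,0]]]}}

```text
time_s: 5.58
tcp_pos: [0.4669, -0.3282, 0.0369]
tool_rot: [3.113, 0.42, 0.002]
ft_force: [-3.3, 5.3, 19.2]
gripper_width: -0.0001
grip_force: 10.1
```

>>> {"api": "shift_gripper", "payload": {"plan": [[[0,0,-0.02,0],[0,0,-0.1,0],[0,0,-0.2,0],[0,0,-0.2,0]]], "finger_gap": 0.085}}

```text
time_s: 6.08
tcp_pos: [0.4685, -0.3303, 0.1601]
tool_rot: [3.108, 0.418, 0.01]
ft_force: [-0.5, -0.2, -1.1]
gripper_width: 0.0721
grip_force: 0.0
```

```bash
python3 go.py .491 -.0126 .13 .399
```

```text
tool shift [ 0.1055 -0.3006  0.0288] tcp [ 0.4685 -0.3303  0.1601] yaw 0.2676 z [ 0.0071 -0.0045 -1.    ] F [-0.45 -0.24 -1.05] 6.075
turn -0.1314
```

Converted, -0.3006 m / 0.6 = -0.501, -0.285 m / 0.6 = -0.475, -0.1314 rad / 3.1416 = -0.0418.

>>> {"api": "shift_gripper", "payload": {"plan": [[[0.0333,-0.0967,0,-0.0095],[0.0683,-0.1933,0,-0.0191],[0.1,-0.2867,0,-0.0286],[0.1333,-0.3817,0,-0.0382],[0.1667,-0.475,0,-0.0418],[0.1758,-0.501,0.025,-0.0418],[0.1758,-0.501,0.0483,-0.0418],[0.1758,-0.501,0.0483,-0.0418]]]}}

```text
time_s: 7.08
tcp_pos: [0.487, -0.0125, 0.1248]
tool_rot: [3.08, 0.621, -0.006]
ft_force: [-0.6, -0.5, 0.0]
gripper_width: 0.0852
grip_force: 0.0
```

```bash
python3 go.py .491 -.0126 .08 .399;  python3 - <<'E'
from h import *
a=camrig.capture("top");b=camrig.capture("scene")
cv2.imwrite("pics/p2.png",np.hstack([tile(a,205,177,66,66,6),tile(b,225,135,66,66,6)]))
E
```

```text
tool shift [0.0038 0.0017 0.0448] tcp [ 0.487  -0.0125  0.1248] yaw 0.3977 z [-3.5e-03 -9.0e-04 -1.0e+00] F [-0.64 -0.51  0.02] 7.075
turn -0.0013
```

View pics/p2.png

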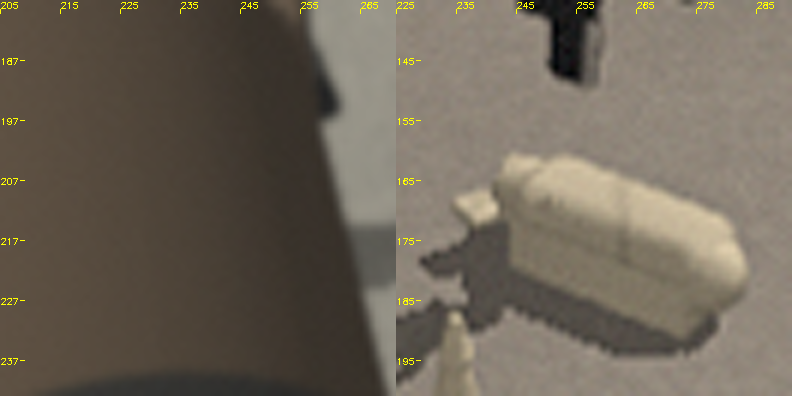

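The finger is above the whale's near side and the view is otherwise clear (whale unmoved, figure_b's tip at (235,187) well aside). Descend.

Converted, 0.115 m / 0.6 = 0.1917, 0.105 m / 0.6 = 0.175.

>>> {"api": "shift_gripper", "payload": {"plan": [[[0.0025,0.0017,0.0667,0],[0.005,0.0017,0.1333,0],[0.005,0.0017,0.175,0],[0.005,0.0017,0.1917,0],[0.005,0.0017,0.1917,0]]]}}

```text
time_s: 7.8
tcp_pos: [0.4915, -0.0113, 0.0114]
tool_rot: [3.079, 0.621, -0.001]
ft_force: [0.0, 0.7, 0.8]
gripper_width: 0.085
grip_force: 0.0
```

```bash
python3 go.py .491 -.0126 .006 .399
```

```text
tool shift [-0.001   0.001   0.0054] tcp [ 0.4915 -0.0113  0.0114] yaw 0.3981 z [-3.e-04 -3.e-04 -1.e+00] F [0.01 0.68 0.79] 7.8
turn -0.0009
```

Converted, 0.004 m / 0.6 = 0.0067.

>>> {"api": "shift_gripper", "payload": {"plan": [[[0,0,0.0067,0],[0,0,0.0067,0],[0,0,0.0067,0],[0,0,0.0067,0],[0,0,0.0067,0],[0,0,0.0067,0],[0,0,0.0067,0],[0,0,0.0067,0]]], "finger_gap": 0.0, "grip_n": 60}}

```text
time_s: 8.8
tcp_pos: [0.492, -0.0108, 0.0081]
tool_rot: [3.079, 0.623, 0.002]
ft_force: [-0.4, -1.2, 5.9]
gripper_width: 0.0454
grip_force: 61.6
```

```bash
python3 go.py .491 -.0126 .006 .399
```

```text
tool shift [-0.0016  0.0013  0.0021] tcp [ 0.492  -0.0108  0.0081] yaw 0.3991 z [ 1.3e-03 -2.0e-04 -1.0e+00] F [-0.42 -1.21  5.88] 8.8
turn 0.0001
```

Converted, -0.135 m / 0.6 = -0.225, -0.13 m / 0.6 = -0.2167.

>>> {"api": "shift_gripper", "payload": {"plan": [[[0,0,-0.05,0],[0,0,-0.1333,0],[0,0,-0.2167,0],[0,0,-0.225,0]]]}}

```text
time_s: 9.3
tcp_pos: [0.4934, -0.0105, 0.1456]
tool_rot: [3.078, 0.622, 0.01]
ft_force: [0.7, -0.1, -4.5]
gripper_width: 0.045
grip_force: 63.5
```

```bash
python3 go.py .5538 .2716 .14 .09
```

```text
tool shift [ 0.1652 -0.2365  0.006 ] tcp [ 0.4934 -0.0105  0.1456] yaw 0.399 z [ 6.2e-03  1.0e-04 -1.0e+00] F [ 0.75 -0.12 -4.48] 9.3
turn 0.309
```

Converted, -0.2365 m / 0.6 = -0.3942, -0.215 m / 0.6 = -0.3583, 0.309 rad / 3.1416 = 0.0984.

>>> {"api": "shift_gripper", "payload": {"plan": [[[0.05,-0.0717,0,0.0159],[0.1,-0.1433,0,0.035],[0.15,-0.215,0,0.0541],[0.2,-0.2867,0,0.0732],[0.25,-0.3583,0,0.0891],[0.2753,-0.3942,0,0.0984],[0.2753,-0.3942,0.01,0.0984],[0.2753,-0.3942,0.01,0.0984]]]}}

```text
time_s: 10.3
tcp_pos: [0.5506, 0.2698, 0.1343]
tool_rot: [3.136, 0.141, -0.005]
ft_force: [-0.3, -0.2, -4.1]
gripper_width: 0.0456
grip_force: 63.2
```

>>> {"api": "shift_gripper", "payload": {"plan": [[[0,0,0.05,0],[0,0,0.0833,0],[0,0,0.0833,0],[0,0,0.0833,0]]]}}

```text
time_s: 10.8
tcp_pos: [0.5523, 0.2707, 0.087]
tool_rot: [3.138, 0.14, 0.001]
ft_force: [0.3, 1.3, -3.6]
gripper_width: 0.0453
grip_force: 63.1
```

```bash
python3 go.py .5538 .2716 .09 .09;  python3 - <<'E'
from h import *
a=camrig.capture("top");b=camrig.capture("scene")
cv2.imwrite("pics/t3.png",a[...,::-1]);cv2.imwrite("pics/s3.png",b[...,::-1])
cv2.imwrite("pics/p3.png",np.hstack([tile(a,115,160,44,60,9),tile(b,322,126,44,60,9)]))
E
```

```text
tool shift [ 0.0016 -0.0007 -0.003 ] tcp [0.5523 0.2707 0.087 ] yaw 0.0891 z [ 7.e-04  0.e+00 -1.e+00] F [ 0.32  1.31 -3.64] 10.8
turn -0.0009
```

View pics/p3.png

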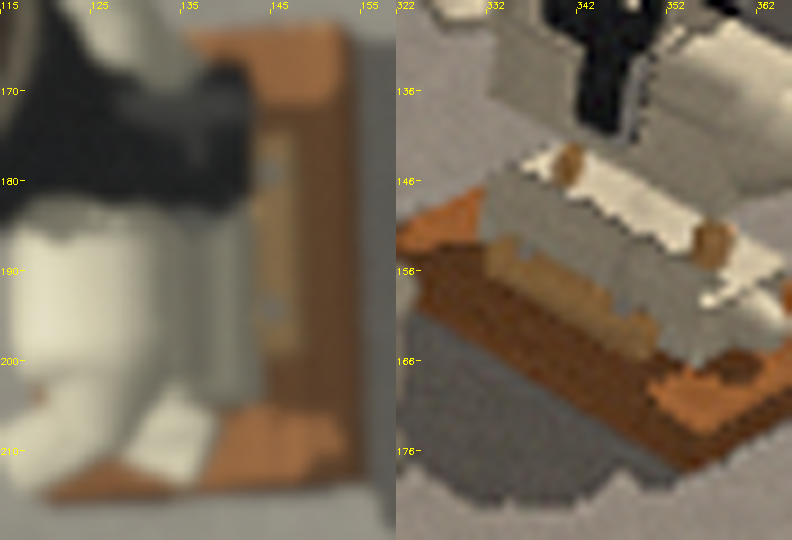

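The whale is over the lower half, with both dowels visible below it (scene (341,144), (357,153)). Its lower edge in the scene runs from about tile (490,92) to (735,203). I'll compare this with the prediction.

Run:
```python
from fit import *
a=.0891;c,s=np.cos(a),np.sin(a)
o=np.array([.5523-.0016*c,.2707-.0016*s,.079])
for X in((-50,-23,0),(50,-23,0),(-50,-23,36)):
    p=W([o[0],o[1],a,.079],np.array(X)/1000.);q=proj("scene",p)[0]
    print(X,"scene tile",((q-[322,126]+.5)*9-.5+[396,0]).round(), "per +5mm x",((proj("scene",p+[.005*c,.005*s,0])[0]-q)*9).round(1),"per 5mm y",((proj("scene",p+[-.005*s,.005*c,0])[0]-q)*9).round(1))
    q=proj("top",p)[0];print("   top tile",((q-[115,160]+.5)*9-.5).round())
b=cv2.imread("pics/s3.png")[...,::-1]
t=tile(b,328,124,40,40,15)
cv2.imwrite("pics/p4.png",t)
```

```text
(-50, -23, 0) scene tile [491.  97.] per +5mm x [10.8  6.1] per 5mm y [ 9.6 -4.5]
   top tile [210. 377.]
(50, -23, 0) scene tile [717. 224.] per +5mm x [11.8  6.7] per 5mm y [ 9.5 -5. ]
   top tile [206.  53.]
(-50, -23, 36) scene tile [506.   6.] per +5mm x [11.  6.] per 5mm y [ 9.7 -4.4]
   top tile [171. 355.]
```

View pics/p4.png

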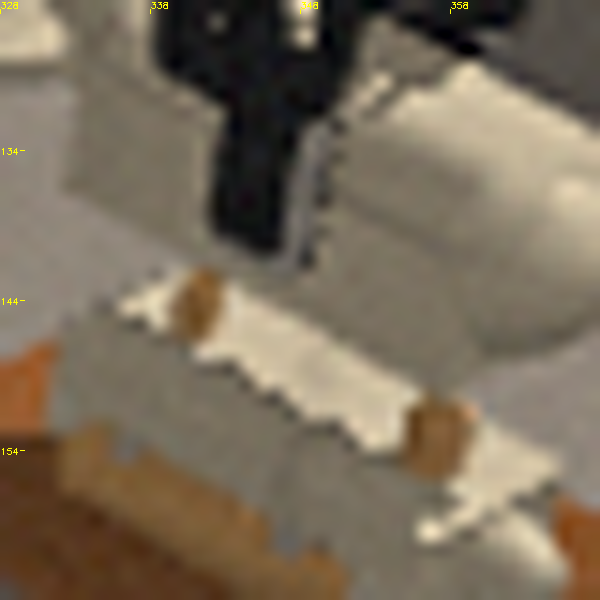

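Converted, 0.014 m / 0.6 = 0.0233, 0.012 m / 0.6 = 0.02.

```bash
python3 go.py .5545 .2722 .072 .09
```

```text
tool shift [ 0.0021 -0.0007  0.0154] tcp [0.5525 0.2714 0.0874] yaw 0.0895 z [ 1.5e-03  7.0e-04 -1.0e+00] F [ 0.82  0.12 -3.13] 10.9
turn -0.0005
```

>>> {"api": "shift_gripper", "payload": {"plan": [[[0.0033,-0.0017,0.0083,0],[0.0033,-0.0017,0.02,0],[0.0033,-0.0017,0.0233,0],[0.0033,-0.0017,0.0233,0]]]}}

```text
time_s: 11.4
tcp_pos: [0.5534, 0.2725, 0.0719]
tool_rot: [3.138, 0.142, -0.001]
ft_force: [0.3, 0.5, -3.8]
gripper_width: 0.0454
grip_force: 63.1
```

```bash
python3 go.py .5545 .2722 .065 .09
```

```text
tool shift [0.001  0.0004 0.0069] tcp [0.5534 0.2725 0.0719] yaw 0.0902 z [-6.e-04 -4.e-04 -1.e+00] F [ 0.26  0.55 -3.83] 11.4
turn 0.0002
```

Converted, 0.006 m / 0.6 = 0.01, 0.004 m / 0.6 = 0.0067.

>>> {"api": "shift_gripper", "payload": {"plan": [[[0.0017,0,0.0033,0],[0.0017,0,0.0067,0],[0.0017,0,0.01,0],[0.0017,0,0.01,0]]]}}

```text
time_s: 11.9
tcp_pos: [0.5545, 0.2726, 0.0661]
tool_rot: [3.138, 0.142, -0.001]
ft_force: [0.5, 0.4, -3.3]
gripper_width: 0.0454
grip_force: 63.1
```

```bash
python3 go.py .5545 .2722 .055 .09
```

```text
tool shift [-0.0001  0.0004  0.0111] tcp [0.5545 0.2726 0.0661] yaw 0.0902 z [-3.e-04 -2.e-04 -1.e+00] F [ 0.54  0.38 -3.28] 11.9
turn 0.0002
```

Already 2 mm past the expected dowel tip height with no contact force, so I'll continue slowly.

Converted, 0.004 m / 0.6 = 0.0067, 0.003 m / 0.6 = 0.005.

>>> {"api": "shift_gripper", "payload": {"plan": [[[0,0,0.0033,0],[0,0,0.005,0],[0,0,0.0067,0],[0,0,0.0067,0]]]}}

```text
time_s: 12.4
tcp_pos: [0.5546, 0.2726, 0.0622]
tool_rot: [3.138, 0.141, -0.0]
ft_force: [0.7, -0.5, -4.2]
gripper_width: 0.0454
grip_force: 63.1
```

>>> {"api": "shift_gripper", "payload": {"plan": [[[0,0,0.0033,0],[0,0,0.005,0],[0,0,0.005,0]]]}}

```text
time_s: 12.78
tcp_pos: [0.5546, 0.2726, 0.0592]
tool_rot: [3.138, 0.141, -0.0]
ft_force: [0.4, 0.2, -4.3]
gripper_width: 0.0455
grip_force: 63.1
```

Converted, 0.004 m / 0.6 = 0.0067, 0.002 m / 0.6 = 0.0033.

>>> {"api": "shift_gripper", "payload": {"plan": [[[0,0,0.0033,0],[0,0,0.0067,0],[0,0,0.0067,0]]]}}

```text
time_s: 13.15
tcp_pos: [0.5546, 0.2727, 0.0551]
tool_rot: [3.138, 0.142, -0.0]
ft_force: [-0.8, -0.2, -3.9]
gripper_width: 0.0455
grip_force: 63.1
```

>>> {"api": "shift_gripper", "payload": {"plan": [[[0,0,0.0017,0],[0,0,0.0017,0],[0,0,0.0017,0]]]}}

```text
time_s: 13.52
tcp_pos: [0.5547, 0.2726, 0.0543]
tool_rot: [3.138, 0.141, -0.0]
ft_force: [0.6, 0.4, -5.0]
gripper_width: 0.0456
grip_force: 63.5
```

Converted, 0.001 m / 0.6 = 0.0017.

>>> {"api": "shift_gripper", "payload": {"plan": [[[0,0,0.0017,0],[0,0,0.0017,0],[0,0,0.0017,0]]]}}

```text
time_s: 13.9
tcp_pos: [0.5547, 0.2727, 0.0542]
tool_rot: [-3.138, -0.142, -0.001]
ft_force: [-3.7, -2.1, 5.9]
gripper_width: 0.0456
grip_force: 64.4
```

>>> {"api": "shift_gripper", "payload": {"plan": [[[0,0,0.0008,0],[0,0,0.0008,0],[0,0,0.0008,0]]]}}

```text
time_s: 14.28
tcp_pos: [0.5547, 0.2727, 0.0542]
tool_rot: [3.138, 0.141, 0.001]
ft_force: [-5.0, -2.4, 10.5]
gripper_width: 0.0453
grip_force: 65.1
```

Converted, 0.0002 m / 0.6 = 0.0003.

>>> {"api": "shift_gripper", "payload": {"plan": [[[0,0,0.0003,0],[0,0,0.0003,0],[0,0,0.0003,0],[0,0,0.0003,0],[0,0,0.0003,0],[0,0,0.0003,0]]]}}

```text
time_s: 15.02
tcp_pos: [0.5547, 0.2727, 0.0541]
tool_rot: [3.138, 0.141, 0.001]
ft_force: [-5.0, -2.7, 13.3]
gripper_width: 0.0453
grip_force: 65.0
```

Run:
```python
from h import *
b=camrig.capture("scene")
cv2.imwrite("pics/p5.png",np.hstack([tile(b,315,120,66,66,6),tile(b,140,180,66,66,6)]))
print(sensors.state()["ft_force"],sensors.state()["time_s"])
```

```text
[-6.11043256 -2.66940253 12.5407523 ] 15.075
```

View pics/p5.png

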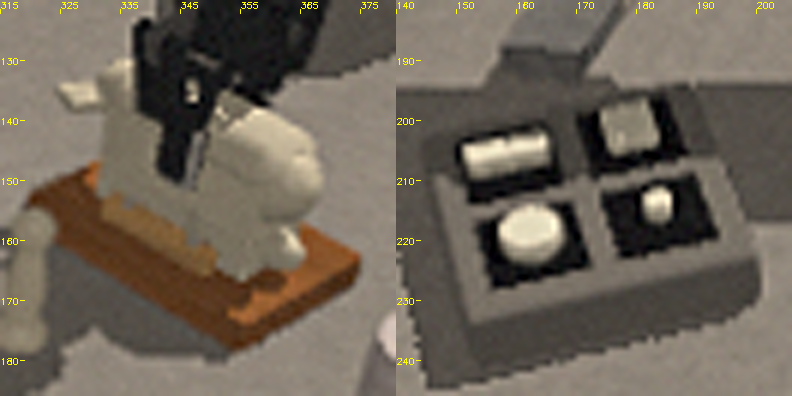

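The joint is closed, with no gap along the seam from (332,152) to (356,166) and the head over the chin. All keys are back up. The wrist reads about 13 N up, and adding the 4 N weight makes the joint load about 16–17 N. Handing in.

```bash
python3 -c "
from bench import manip, camrig, sensors
print(manip.job_done())"
```

```text
the job is handed in; nothing more can be done
None
```

I pressed the round, square and bar keys in that order, each fully down and back up, then fitted the upper half onto the dowels head to head with the joint closed, and handed the job in at about 15 s with the pair still held at roughly 16 N.

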